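# Move the clip-in cover to the full tablet tub

## Robot

A 7-joint arm with a two-finger parallel gripper is mounted at the origin on the work surface. World frame = base frame: x ahead of the robot, y to its left, z up, the work surface at z = 0. Lengths are in m, angles in rad, forces in N, time in s.
With the tool pointing down it reaches from about 0.4 to 0.875 m from the base axis. Payload 19.3 kg.
Tool frame: the origin (TCP) lies at the very end of the fingers, on their centre line; the grasp point (between the pads) lies bot.tcp_to_grasp behind it (bot.tcp_to_grasp is the distance from the TCP to the grasp point, in m); z points along the fingers, y is the direction in which the jaws open and shut (so a half turn about z gives the same grasp; the last joint's range is limited). The gripper opens to 85 mm and grips with 20 to 120 N. Pads are 22 mm wide; open, the fingers measure 114 mm over their backs; the gripper's body (76 mm by 85 mm) begins 54 mm behind the grasp point. The pads swing forward as they close: fully open they stand 13 mm farther back than shut.
Start: joints at [1.181, 0.521, -0.036, 1.599, 0.021, 1.021, -0.113], TCP at [0.196, -0.593, 0.231] pointing down, gripper open.
Joint ranges: [-2.91, 2.91], [-0.3, 2.13], [-1.5, 1.42], [0.17, 2.43], [-1.26, 4.41], [0.16, 1.93], [-2.52, 2.52]. Speed limits (rad/s): [1.89, 1.89, 2.39, 2.39, 3.01, 3.01, 3.01].

## Interface

Orientations are given as [roll, pitch, yaw] about the fixed x, y, z axes, in that order (R = Rz(yaw) Ry(pitch) Rx(roll)).
In Python, from workcell import bot gives the robot as it stands.
- The arm moves only by the tool servo_tool, never from a script. Its argument "targets" is a list of rows, each a list of 2 entries, a list of its own where there are three numbers: the shift along the tool's x, y, z in units of 0.05 m (1.0 is 0.05 m), then the turn about the tool's z in units of 5 degrees (1.0 is 5 degrees). A call has 1 to 12 rows; each row shifts and turns the commanded pose from where the row before left it, along the tool's axes as they then stand; what a row does not reach is not made up. A row lasts 1/8 s, in which the tool goes at most 62.5 mm and 10.7 degrees, less where a joint would pass 70% of its speed; a pose out of reach is approached as far as the arm can. A call with a number of a shift or a turn outside -1 to 1 is refused whole. A call with a gripper value outside its range is refused whole. "gripper" is the opening, from -1 (shut) to 1 (fully open), so that 0 is half open, set as the call begins (left out, the last holds). The fingers move at their own pace and stop on an object; "newtons" is the grip in N (left out, the last holds). Time passes only in rows, so rows that do not move let the fingers close. It gives the time, the measured TCP pose, the force and the opening at its end, in the units of the state.
- bot.observe(): the state, without advancing time (a new reading comes with each control period).
- bot.grab_frame(name): name is "scene" or "top"; returns the picture (384x512x3 uint8, blue, green, red); there is no depth.
- bot.get_calibration(name): a dict with "fx", "fy", "cx", "cy" (pixels), "k1" (the pictures are not rectified: a ray, as slopes to the right and down, at radius r is drawn at 1 + k1 r^2 times it, then the intrinsics apply), "pose" (4x4, takes a point from camera to world coordinates). Camera axes: x right, y up, looking along -z (the intrinsics and any distortion apply to the point x, -y, -z); pixel columns grow to the right and rows downward; lengths in m; the calibration is good to about 2 mm. A picture is of the moment at which its call begins. get_calibration takes no time and is no camera call.
- bot.job_done(): hands the job in, once; it reports no verdict.
The state is a dict: "clock": time; "qpos": joint angles; "qd": joint speeds; "joint_efforts": joint torques, N m; "position": TCP position; "tool_rot": TCP orientation; "force": force on the tool from outside, world axes, zero at the start; "moment": the same for the moment, N m; "grip_width": finger opening in m.
Only numpy, scipy, OpenCV 4.12 (cv2) and the standard library are available. Lean on these libraries where they do the work, as an engineer would, in place of code of your own. Each camera call takes 0.05 s, during which the arm holds its last target.

## Task

The covered detergent tub has been used up. Squeeze the two side tabs of its cover together to free it, lift the cover straight off without tearing at its catches, and fit it on the open tub that holds tablets: press it down gently against the rubber seal and let the tabs spring out so that it is latched there. Leave the dosing cup, bottle and brush alone.

Things in the scene. Friction and masses are not known exactly. Their poses are not given: they have to be found in the camera images.
- cover_grip (a point): Loose cover: white plate 112 (x) x 90 (y) x 4 mm, about 0.17 kg, two upright side tabs on top. This point: its middle, half-way up the tabs, 12 mm above the plate's top, 16 mm above its underside. y runs from tab to tab, z up. Each tab: 24 mm wide (x), 5 thick, 24 high, outer face 27 mm from the middle; outside the tabs the plate is bare, room for fingertips. Half a turn makes no difference.
- tab_a (a joint): How far the cover's +y tab is pressed in, m: 0 sprung out, 0.007 at its stop. The two tabs measure 54 mm over their outer faces when out, 40 mm when fully squeezed; each has a spring of 6 N growing to 9.5 N. Squeezed to the stops, the cover can be carried by them.
- tab_b (a joint): The same for the tab on its -y side.
- cover_under (a point): Middle of the cover plate's underside. Below it each tab carries a flat hooked barb pointing outward, 15 to 25 mm below this face, which cannot be pushed or pulled past a keeper unless its tab is pressed in at least 4 mm, best fully. Four round-tipped corner pins 14 mm long locate the cover with 2 mm play. At the start it is latched on the empty tub, and the seal there pushes it up with 6.5 N.
- tub_empty: Used-up blue tub with white collar, fixed on the counter, covered at the start: 116 (x) x 92 (y) x 50 mm, collar 122 x 98 mm. Origin: centre of its underside; z up. The cover sits with its x along the tub's x. Same collar, seal and keepers as the full tub.
- tub_full: The other tub, alike and fixed, open, white tablets inside up to about 35 mm high. Origin: centre of its underside, axes as above. The white collar round its top has a 100 (x) x 76 (y) mm mouth.
- full_rim (a point): Nominal centre of the full tub's mouth at the collar's hard rim, 66.5 mm above the tub's underside. Collars are pushed on to differing depths: the real rim, seal and keepers stand up to 9 mm higher or lower; go by feel, slowly. The black seal stands 5.5 mm above the rim and yields 1.5 N per mm: 2 N at first touch, 10 N with the plate on the rim. Keep the cover's forces on either tub under 45 N.
- full_keeper (a point): Nominal middle between the full tub's keepers, two bars 4 mm proud of the long inner walls, their undersides 12.5 mm below the rim. The barbs get under them once the plate has squeezed the seal 3 mm (6.5 N; the cover's weight does not do it); 2.5 mm on it meets the rim. Let go of the tabs between these: they spring out and latch. With barbs on top of the keepers the cover stands 22 mm too high.
- dosing_cup: Bystander: clear dosing cup, 60 mm across, 55 mm high, loose. Origin: centre of its underside.
- softener: Bystander: bottle, 76 mm across, 200 mm high, loose. Origin: centre of its underside.
- brush: Bystander: brush lying on the counter, loose. Origin: its underside's middle.
Things that resemble listed ones, but are neither listed nor needed, are in the scene too. What is shaped like the tub_full but brown or orange is not meant.

How it is judged:
On the way:
1. the cover, unlatched, is lifted clear of the empty tub (z of cover_grip in the frame of tub_empty above 0.125 m), for 0.2 s.
At the end, for the whole second after the job is handed in: The cover sits level on the full tub, centred within 6 mm and 0.08 rad in line with it, its grip point 72 to 96.5 mm above the tub's underside, both tabs sprung out to within 2.5 mm (so both barbs are under the keepers), and at rest (horizontal distance between cover_grip and tub_full below 0.006 m and angle between the x axis of cover_grip and the x axis of tub_full, either way round below 0.08 rad and angle between cover_grip's own z axis and vertical below 0.06 rad and z of cover_grip in the frame of tub_full between 0.072 and 0.0965 m and value of joint each of tab_a, tab_b below 0.0025 m and linear speed of cover below 0.02 m/s); the robot touches nothing.
It fails at once if the cover and the empty tub's collar press or pull on one another with more than 45 N (contact force between cover and collar_empty above 45 N).
It fails at once if the cover and the full tub's collar press on one another with more than 45 N (contact force between cover and collar_full above 45 N).
It fails at once if the dosing cup is moved (distance of dosing_cup from where it was at the start of the episode above 0.02 m).
It fails at once if the bottle is moved (distance of softener from where it was at the start of the episode above 0.02 m).
It fails at once if the brush is moved (distance of brush from where it was at the start of the episode above 0.02 m).
It also fails if it takes over 42 s, if anything falls off the work surface, if the arm or the gripper's body presses on something with over 40 N, if the wrist force passes 120 N, or if a joint passes its speed limit or range.

## Working session

There is one attempt and no reset: what is moved stays moved. The work goes in short steps, Python scripts to look and compute and a tool call to move; the robot and the scene stay as the last step left them, time stands still between calls to the robot, and variables do not carry over. Pictures are saved under pics/ and viewed, and the job is handed in when it is done.

Besides the shell and the picture viewer there is one more tool, called after "Request:" by a JSON object that holds its "op" and its "data", one argument or row to a line. servo_tool: Moves the arm, as the interface text tells. Its arguments: {"type":"object","properties":{"targets":{"type":"array","items":{"type":"array"}},"gripper":{"type":"number"},"newtons":{"type":"number"}},"required":["targets"]}

```bash
mkdir -p pics; ls
python3 - <<'E'
from workcell import bot
import cv2
print(bot.observe(), bot.tcp_to_grasp)
for n in("scene","top"):
    f=bot.grab_frame(n); cv2.imwrite(f"pics/{n}0.png",f)
    c=bot.get_calibration(n); print(n,c)
E
```

```text
pics
{'clock': 0.0, 'qpos': array([ 1.18082189,  0.52203454, -0.03630403,  1.599965  ,  0.02123569,
        1.02108317, -0.11280179]), 'qd': array([-0.00044306, -0.00067154,  0.00014593, -0.00317692,  0.0015499 ,
        0.00182552,  0.0004734 ]), 'joint_efforts': array([ 4.22688987e-03, -9.27065992e+01,  1.98104873e+00, -3.69934523e+01,
        1.77542714e-02,  8.11497797e-03,  1.49198098e-05]), 'position': array([ 0.19631681, -0.5930386 ,  0.23072861]), 'tool_rot': array([-3.1404945e+00,  1.1903012e-04,  3.1976036e-01]), 'force': array([ 0.9080007 , -0.02670881, -0.22836356]), 'moment': array([ 0.04726267, -0.03021514, -0.00696808]), 'grip_width': 0.08536948625460664} 0.0187
scene {'fx': 440.3673662452248, 'fy': 440.3673662452248, 'cx': 250.66460027650052, 'cy': 186.7450029499031, 'k1': -0.13973197042722144, 'pose': array([[-4.24430325e-02, -5.91301812e-01,  8.05332699e-01,
         1.47841609e+00],
       [ 9.99098677e-01, -2.45952008e-02,  3.45963735e-02,
         1.06674089e-02],
       [-6.49578956e-04,  8.06075209e-01,  5.91812754e-01,
         7.74941640e-01],
       [ 0.00000000e+00,  0.00000000e+00,  0.00000000e+00,
         1.00000000e+00]])}
top {'fx': 447.6509555371992, 'fy': 447.6509555371992, 'cx': 257.97009705497464, 'cy': 177.50227034280363, 'k1': -0.07368038424475831, 'pose': array([[-0.01690498,  0.99509921, -0.09742582,  0.43005002],
       [-0.99975077, -0.01540171,  0.01616138,  0.00115295],
       [ 0.01458165,  0.09767474,  0.99511156,  1.09029973],
       [ 0.        ,  0.        ,  0.        ,  1.        ]])}
```

View pics/scene0.png

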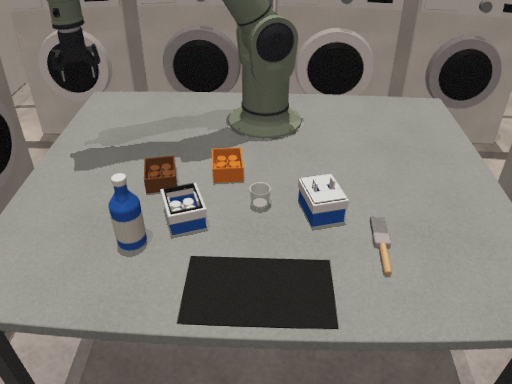

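View pics/top0.png

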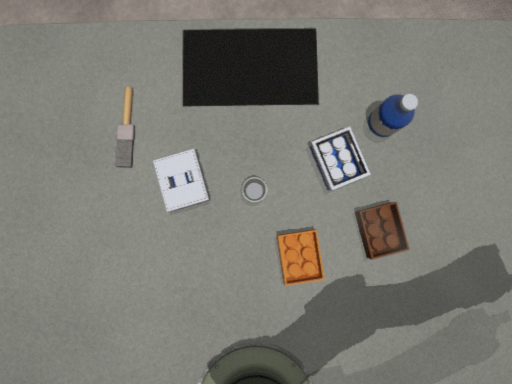

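The scene view shows the covered blue tub at (322,200), the white-collared open tub with tablets at (184,209), a brown one at (160,174) and an orange one at (228,165). In the top view they are at (180,180), (340,158), (382,230) and (300,257). The blue, white-collared one is the match for tub_full, so I'll enlarge it and the covered tub.

Run:
```python
import cv2,numpy as np
f=cv2.imread("pics/top0.png")
def crop(x,y,n,s=8,w=80,h=72):
    c=cv2.resize(f[y:y+h,x:x+w],None,fx=s,fy=s,interpolation=cv2.INTER_CUBIC)
    for i in range(0,w,10): cv2.putText(c,str(x+i),(i*s,10),0,.35,(0,0,255)); cv2.line(c,(i*s,12),(i*s,18),(0,0,255))
    for i in range(0,h,10): cv2.putText(c,str(y+i),(0,i*s+4),0,.35,(0,0,255))
    cv2.imwrite(n,c)
crop(142,144,"pics/c1.png"); crop(300,120,"pics/c2.png")
```

```text
(no output)
```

View pics/c1.png

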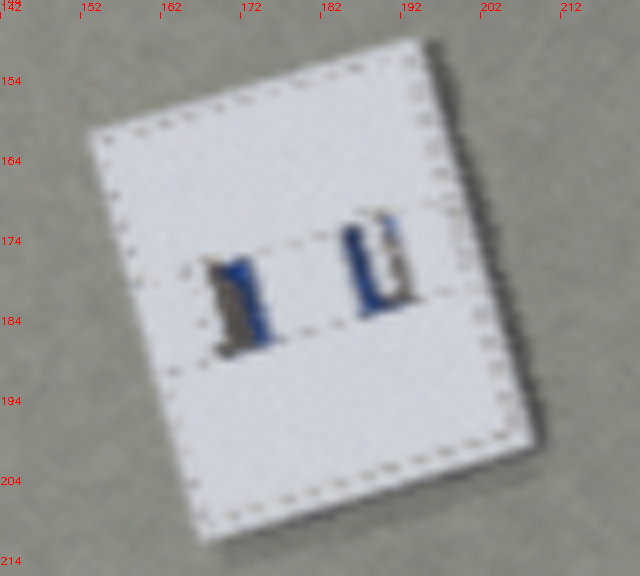

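View pics/c2.png

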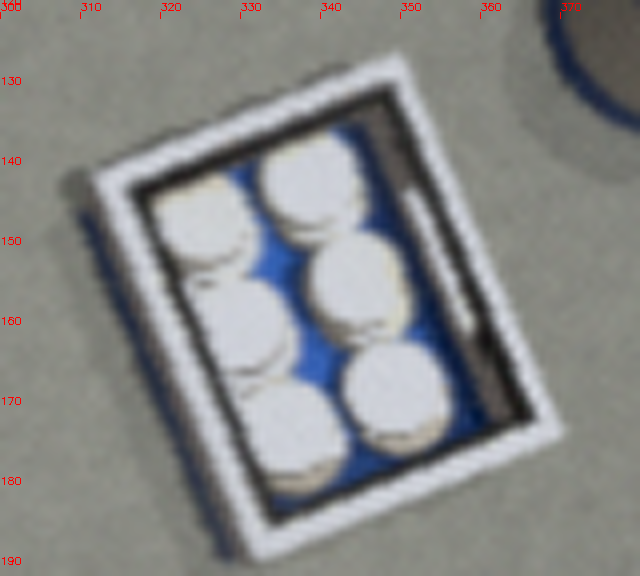

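The crops show the covered tub with two tab marks near (171,182) and (189,178). The white-collared blue tub at (340,158) holds white tablets and is confirmed as tub_full. Next I'll enlarge the scene view to estimate heights.

Run:
```python
import cv2,numpy as np
f=cv2.imread("pics/scene0.png")
def crop(x,y,n,s=9,w=66,h=64):
    c=cv2.resize(f[y:y+h,x:x+w],None,fx=s,fy=s,interpolation=cv2.INTER_CUBIC)
    for i in range(0,w,10): cv2.putText(c,str(x+i),(i*s,10),0,.35,(0,0,255)); cv2.line(c,(i*s,12),(i*s,18),(0,0,255))
    for i in range(0,h,10): cv2.putText(c,str(y+i),(0,i*s+4),0,.35,(0,0,255))
    cv2.imwrite(n,c)
crop(290,168,"pics/s1.png"); crop(150,177,"pics/s2.png")
```

```text
(no output)
```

View pics/s1.png

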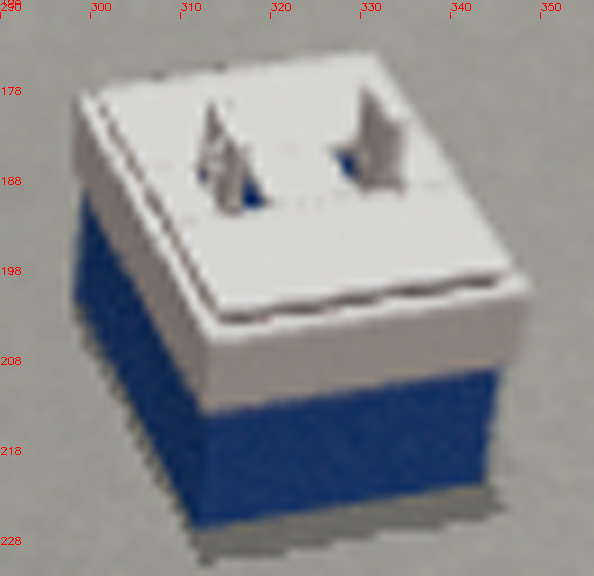

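View pics/s2.png

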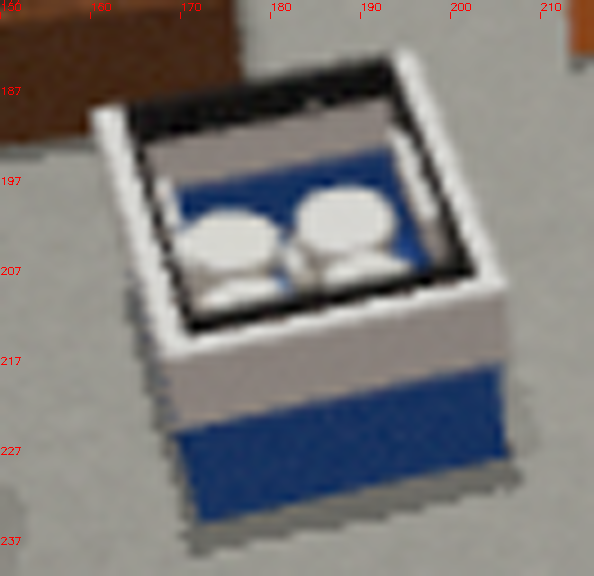

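```bash
cat > h.py <<'E'
import numpy as np,cv2
from workcell import bot
from scipy.optimize import least_squares
cal={n:bot.get_calibration(n) for n in("scene","top")}
def proj(n,P):
    c=cal[n];T=np.linalg.inv(c["pose"]);q=np.asarray(P)@T[:3,:3].T+T[:3,3]
    u=q[:,:2]/-q[:,2:]*[1,-1]; u=u*(1+c["k1"]*(u**2).sum(1,keepdims=True))
    return u*[c["fx"],c["fy"]]+[c["cx"],c["cy"]]
def loc(p,L):
    L=np.array(L,float);c,s=np.cos(p[2]),np.sin(p[2])
    return np.c_[p[0]+c*L[:,0]-s*L[:,1],p[1]+s*L[:,0]+c*L[:,1],L[:,2]]
E
cat > fit.py <<'E'
from h import *
C=np.array([.061,.049]);B=np.array([.058,.046])
def run(top,sc,bot_,sb,x0,bp,st=8,ss=9):
    tp=np.array([p for p,_ in top]);tp=(tp+.5)/st-.5+bp
    sp=(np.array([p for p,_ in sc])+.5)/ss-.5+sb
    bp_=(np.array([p for p,_ in bot_])+.5)/ss-.5+sb
    def L(l,h,z): return [[*(np.array(s)*h),z] for _,s in l]
    def parts(p,ft=1):
        a=proj("top",loc(p,L(top,C,p[3])))-tp
        b=proj("scene",loc(p,L(sc,C,p[3])))-sp
        d=proj("scene",loc(p,L(bot_,B,0)))-bp_
        return a,b,d
    r=least_squares(lambda p:np.vstack(parts(p)).ravel(),x0)
    print("all",r.x.round(4)); print(*[np.round(v,1).tolist() for v in parts(r.x)],sep="\n")
    r=least_squares(lambda p:np.vstack(parts(p)[:1]).ravel(),r.x[:3].tolist()+[r.x[3]]) if 0 else least_squares(lambda q:parts([*q,r.x[3]])[0].ravel(),r.x[:3])
    print("top only",r.x.round(4))
run([((92,130),(1,1)),((425,38),(1,-1)),((540,445),(-1,-1)),((205,542),(-1,1))],
 [((210,337),(1,-1)),((528,290),(1,1)),((78,97),(-1,-1))],
 [((198,527),(1,-1)),((487,482),(1,1))],[290,168],[.43,.17,.26,.0665],[142,144])
run([((92,172),(1,1)),((402,55),(1,-1)),((565,432),(-1,-1)),((260,562),(-1,1))],
 [((168,352),(1,-1)),((505,288),(1,1)),((93,108),(-1,-1)),((410,52),(-1,1))],
 [((197,522),(1,-1)),((508,458),(1,1))],[150,177],[.48,-.17,.35,.0665],[300,120])
E
python3 fit.py
```

```text
all [0.5274 0.1613 0.2727 0.0753]
[[-0.4, 0.4], [-0.9, -0.2], [-0.6, -0.0], [-0.3, 0.1]]
[[-0.3, 0.3], [-0.2, 0.0], [-0.6, 0.0]]
[[-0.7, 0.4], [-0.7, 0.1]]
top only [0.5276 0.1601 0.2667]
all [ 0.5735 -0.2087  0.3682  0.067 ]
[[0.3, 0.2], [0.0, -0.5], [0.3, 0.5], [-0.2, 0.1]]
[[-0.3, 0.5], [0.2, -0.2], [0.1, 0.2], [0.1, -0.4]]
[[0.3, 0.4], [0.0, 0.1]]
top only [ 0.5737 -0.2085  0.3707]
```

```bash
cat >> h.py <<'E'
def units(target,yaw=None):
    "world shift to target in tool units (x,y,z) at present orientation, turn units"
    from scipy.spatial.transform import Rotation as R
    o=bot.observe();M=R.from_euler('xyz',o["tool_rot"]).as_matrix()
    d=M.T@(np.array(target)-o["position"])/.05
    return d.round(3), None if yaw is None else round(np.degrees((o["tool_rot"][2]-yaw+np.pi/2)%np.pi-np.pi/2)/5,3)
def ray(n,uv,z):
    r=least_squares(lambda p:(proj(n,[[p[0],p[1],z]])-uv).ravel(),[.5,0]);return r.x.round(3)
E
python3 - <<'E'
from h import *
print("bottle base",ray("scene",(131,243),0),"cap",ray("top",(409,102),.2),ray("scene",(119,180),.2))
print("cup",ray("top",(255,189),0.03),"brush",ray("top",(124,130),.02))
print(units((.36,-.35,.231),.27)); print(units((.5275,.1605,.231)))
E
```

```text
bottle base [ 0.68  -0.331] cap [ 0.669 -0.328] [ 0.683 -0.324]
cup [ 0.507 -0.009] brush [0.656 0.308]
(array([ 4.635e+00, -3.586e+00, -1.000e-03]), np.float64(0.57))
(array([ 1.1024e+01, -1.2226e+01,  7.0000e-03]), None)
```

Request:
{"op": "servo_tool", "data": {
  "targets": [
    [[0.58, -0.45, 0], 0.57],
    [[0.58, -0.45, 0], 0],
    [[0.58, -0.45, 0], 0],
    [[0.58, -0.45, 0], 0],
    [[0.58, -0.45, 0], 0],
    [[0.58, -0.45, 0], 0],
    [[0.58, -0.45, 0], 0],
    [[0.58, -0.45, 0], 0]
  ],
  "gripper": 1,
  "newtons": 60
}}

```text
clock: 1.1
position: [0.3711, -0.3558, 0.2312]
tool_rot: [-3.141, 0.0, 0.27]
force: [1.0, -0.2, 0.1]
grip_width: 0.0849
```

Run:
```python
from h import *
o=bot.observe();print(o["qpos"].round(2),o["position"],o["tool_rot"]);print(units((.5275,.1605,.17),.269))
```

```text
[ 0.73  0.35 -0.11  1.89  0.05  0.91 -0.7 ] [ 0.37105699 -0.35581809  0.2311668 ] [-3.14135230e+00  1.61553118e-04  2.69977153e-01]
(array([ 5.77 , -9.118,  1.225]), np.float64(0.011))
```

Request:
{"op": "servo_tool", "data": {
  "targets": [
    [[0.524, -0.829, 0.05], 0],
    [[0.524, -0.829, 0.05], 0],
    [[0.524, -0.829, 0.1], 0],
    [[0.524, -0.829, 0.1], 0],
    [[0.524, -0.829, 0.1], 0],
    [[0.524, -0.829, 0.1], 0],
    [[0.524, -0.829, 0.1], 0],
    [[0.524, -0.829, 0.15], 0],
    [[0.524, -0.829, 0.15], 0],
    [[0.524, -0.829, 0.15], 0],
    [[0.524, -0.829, 0.15], 0],
    [[0, 0, 0], 0]
  ]
}}

```text
clock: 2.6
position: [0.5263, 0.1633, 0.1703]
tool_rot: [-3.14, 0.001, 0.275]
force: [-0.6, -0.9, 1.4]
grip_width: 0.0859
```

Run:
```python
from h import *
import cv2
print(units((.5275,.1605,.13),.269),bot.observe()["tool_rot"])
for n in("scene","top"):
    f=bot.grab_frame(n); cv2.imwrite(f"pics/{n}1.png",f)
f=cv2.imread("pics/scene1.png")[110:230,260:380];a=cv2.resize(f,None,fx=5,fy=5,interpolation=cv2.INTER_CUBIC)
cv2.imwrite("pics/s1b.png",a)
```

```text
(array([0.008, 0.062, 0.806]), np.float64(0.067)) [-3.13996044e+00  9.05350945e-04  2.74815054e-01]
```

View pics/s1b.png

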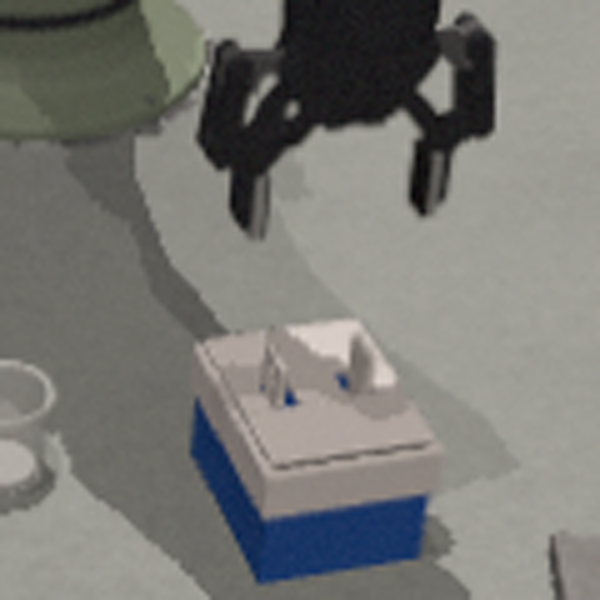

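Run:
```python
from h import *
o=bot.observe();print(o["position"],units((.5275,.1605,.13),.269))
for z in(.16,.17,.18,.19): print(z,proj("scene",[[*o["position"][:2],z]]))
# tab tops: top-view & scene-view sanity
for z in(.0778+.028,): print(proj("scene",loc([.5275,.1605,.269],[[0,.0245,z],[0,-.0245,z]])))
```

```text
[0.52633653 0.15941286 0.17082987] (array([ 0.029, -0.015,  0.817]), np.float64(0.021))
0.16 [[324.44973205 161.96347582]]
0.17 [[324.82469442 158.6807014 ]]
0.18 [[325.20229678 155.3646752 ]]
0.19 [[325.58254025 152.01505621]]
[[331.57834293 178.25828326]
 [314.15770651 180.66864437]]
```

Request:
{"op": "servo_tool", "data": {
  "targets": [
    [[0.03, -0.015, 0.2], 0.02],
    [[0, 0, 0.25], 0],
    [[0, 0, 0.25], 0],
    [[0, 0, 0.25], 0],
    [[0, 0, 0.2], 0],
    [[0, 0, 0.15], 0],
    [[0, 0, 0.1], 0],
    [[0, 0, 0], 0]
  ],
  "gripper": 0.6
}}

```text
clock: 3.7
position: [0.5279, 0.1605, 0.1011]
tool_rot: [3.142, 0.0, 0.268]
force: [0.4, -0.1, 0.2]
grip_width: 0.0687
```

Run:
```python
from h import *
import cv2
o=bot.observe();print(units((.5275,.1605,.084),.269),o["position"],o["grip_width"],o["force"])
f=bot.grab_frame("scene")[130:240,270:380];a=cv2.resize(f,None,fx=5,fy=5,interpolation=cv2.INTER_CUBIC)
cv2.imwrite("pics/s2b.png",a)
```

```text
(array([-0.007, -0.001,  0.342]), np.float64(-0.008)) [0.52785532 0.16053868 0.10112362] 0.0686890649083487 [ 0.39095532 -0.0889697   0.20095482]
```

View pics/s2b.png

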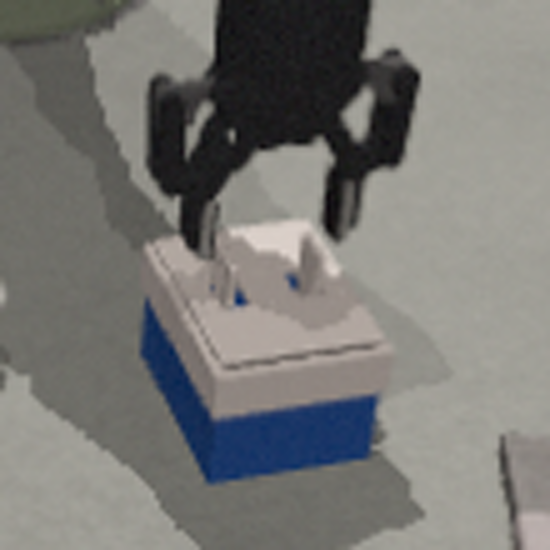

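Request:
{"op": "servo_tool", "data": {
  "targets": [
    [[0, 0, 0.1], 0],
    [[0, 0, 0.1], 0],
    [[0, 0, 0.08], 0],
    [[0, 0, 0.05], 0],
    [[0, 0, 0], 0],
    [[0, 0, 0], 0]
  ]
}}

```text
clock: 4.5
position: [0.528, 0.1606, 0.0849]
tool_rot: [-3.142, -0.0, 0.268]
force: [-0.8, 0.2, 1.3]
grip_width: 0.0684
```

Run:
```python
from h import *
import cv2
o=bot.observe();print(o["position"],o["grip_width"],o["force"])
f=bot.grab_frame("scene")[130:240,270:380];a=cv2.resize(f,None,fx=5,fy=5,interpolation=cv2.INTER_CUBIC)
cv2.imwrite("pics/s3b.png",a)
```

```text
[0.52800845 0.16057352 0.08492276] 0.0684256581437043 [-0.8239038   0.18256089  1.2506797 ]
```

View pics/s3b.png

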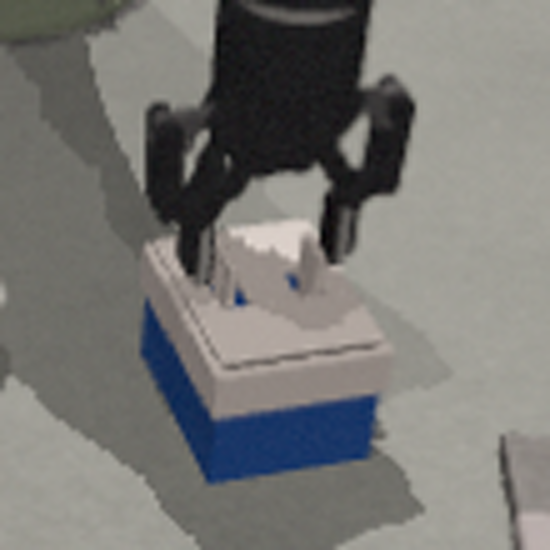

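Request:
{"op": "servo_tool", "data": {
  "targets": [
    [[0, 0, 0], 0],
    [[0, 0, 0], 0],
    [[0, 0, 0], 0],
    [[0, 0, 0], 0],
    [[0, 0, 0], 0],
    [[0, 0, 0], 0]
  ],
  "gripper": -1,
  "newtons": 25
}}

```text
clock: 5.3
position: [0.5281, 0.1612, 0.0853]
tool_rot: [-3.141, -0.001, 0.269]
force: [-2.0, 3.1, 8.3]
grip_width: 0.0389
```

Run:
```python
from h import *
import cv2
o=bot.observe();print(o["position"],o["grip_width"],o["force"],o["moment"])
f=bot.grab_frame("scene")[130:240,270:380];a=cv2.resize(f,None,fx=5,fy=5,interpolation=cv2.INTER_CUBIC)
cv2.imwrite("pics/s4b.png",a)
```

```text
[0.5280715  0.16119952 0.08528677] 0.038874514314854884 [-1.95992312  3.11478549  8.33274868] [ 0.74193656  0.5131465  -0.01149198]
```

View pics/s4b.png

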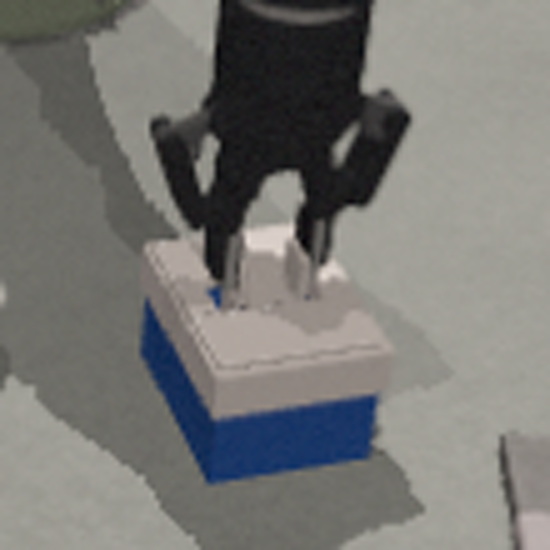

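Request:
{"op": "servo_tool", "data": {
  "targets": [
    [[0, 0, 0], 0],
    [[0, 0, 0], 0],
    [[0, 0, -0.02], 0],
    [[0, 0, -0.02], 0],
    [[0, 0, -0.04], 0],
    [[0, 0, -0.04], 0],
    [[0, 0, -0.04], 0],
    [[0, 0, 0], 0]
  ],
  "newtons": 70
}}

```text
clock: 6.35
position: [0.5278, 0.1604, 0.0928]
tool_rot: [3.142, 0.0, 0.268]
force: [-1.3, 2.4, -0.9]
grip_width: 0.037
```

Run:
```python
from h import *
o=bot.observe();print(o["position"],o["tool_rot"],o["grip_width"],o["force"],o["moment"])
```

```text
[0.52776808 0.16044574 0.09276202] [3.14156458e+00 3.51728571e-04 2.68260206e-01] 0.03704258905976832 [-1.32978792  2.37857257 -0.88298235] [0.43212512 0.24017172 0.05413246]
```

Request:
{"op": "servo_tool", "data": {
  "targets": [
    [[0, 0, -0.08], 0],
    [[0, 0, -0.12], 0],
    [[0, 0, -0.2], 0],
    [[0, 0, -0.25], 0],
    [[0, 0, -0.25], 0],
    [[0, 0, -0.2], 0],
    [[0, 0, -0.15], 0],
    [[0, 0, -0.1], 0],
    [[0, 0, 0], 0],
    [[0, 0, 0], 0]
  ]
}}

```text
clock: 7.6
position: [0.5278, 0.1605, 0.16]
tool_rot: [3.142, 0.001, 0.268]
force: [-0.3, -0.0, -2.5]
grip_width: 0.0366
```

Run:
```python
from h import *
import cv2
o=bot.observe();print(o["position"],o["tool_rot"],o["grip_width"],o["force"],o["moment"])
f=bot.grab_frame("scene");cv2.imwrite("pics/sc5.png",f);f=f[90:240,270:390];a=cv2.resize(f,None,fx=4,fy=4,interpolation=cv2.INTER_CUBIC)
cv2.imwrite("pics/s5b.png",a)
f=bot.grab_frame("top");cv2.imwrite("pics/t5.png",f)
cv2.imwrite("pics/t5b.png",cv2.resize(f[110:230,110:240],None,fx=4,fy=4,interpolation=cv2.INTER_CUBIC))
```

```text
[0.52776345 0.16046122 0.15999067] [3.14158142e+00 5.10665482e-04 2.68262045e-01] 0.03664935481669926 [-0.30796229 -0.04612227 -2.45291507] [ 0.03750793  0.02255574 -0.0066063 ]
```

View pics/s5b.png

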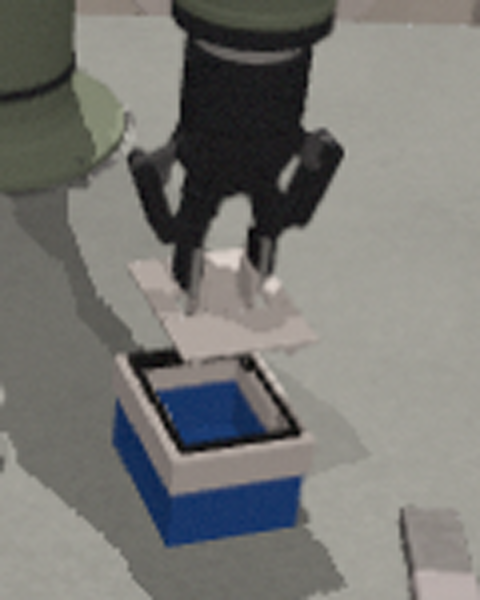

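View pics/t5b.png

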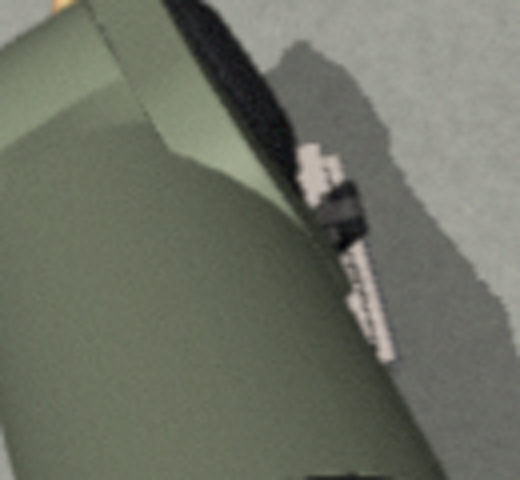

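```bash
cat > fc.py <<'E'
from h import *
def fitcover(px,sg,x0,zfix=None):
    H=np.array([.056,.045]);px=np.array(px)
    P=lambda p:loc(p,[[*(np.array(s)*H),p[3]] for s in sg])
    r=least_squares(lambda p:(proj("scene",P(p))-px).ravel(),x0);print(r.x.round(4),r.fun.round(1))
    if zfix:
        r=least_squares(lambda q:(proj("scene",P([*q,zfix]))-px).ravel(),x0[:3]);print("zfix",r.x.round(4),r.fun.round(1))
E
python3 - <<'E'
from fc import *
px=(np.array([(128,262),(185,358),(318,338)])+.5)/4-.5+[270,90]
fitcover(px,[(-1,-1),(1,-1),(1,1)],[.528,.16,.27,.156],.156)
print(units((.5735,-.2086,.16),.369))
E
```

```text
[0.5166 0.1625 0.2698 0.1459] [-0.1  0.2 -0.1 -0.3  0.1  0.1]
zfix [0.5315 0.1603 0.2658] [-0.3 -0.1 -0.3 -0.2  0.5  0.2]
(array([-1.075,  7.36 ,  0.   ]), np.float64(-1.154))
```

Request:
{"op": "servo_tool", "data": {
  "targets": [
    [[-0.05, 0.3, 0], 0],
    [[-0.09, 0.6, 0], 0],
    [[-0.1, 0.7, 0], 0],
    [[-0.1, 0.7, 0], 0],
    [[-0.1, 0.7, 0], 0],
    [[-0.1, 0.7, 0], 0],
    [[-0.1, 0.7, 0], 0],
    [[-0.1, 0.7, 0], 0],
    [[-0.1, 0.7, 0], 0],
    [[-0.1, 0.7, 0], 0],
    [[-0.09, 0.6, 0], -0.3],
    [[-0.04, 0.26, 0], -0.3]
  ]
}}

```text
clock: 9.2
position: [0.5733, -0.2116, 0.1599]
tool_rot: [3.141, 0.001, 0.319]
force: [-0.2, 0.1, -1.3]
grip_width: 0.0369
```

Request:
{"op": "servo_tool", "data": {
  "targets": [
    [[0, 0, 0], -0.3],
    [[0, 0, 0], -0.25],
    [[0, 0, 0], 0],
    [[0, 0, 0], 0]
  ]
}}

```text
clock: 9.7
position: [0.5743, -0.208, 0.1604]
tool_rot: [-3.142, -0.0, 0.369]
force: [-0.5, -0.1, -2.1]
grip_width: 0.0366
```

Run:
```python
from h import *
import cv2
o=bot.observe();print(units((.5735,-.2086,.13),.369),o["position"],o["force"],o["grip_width"])
f=bot.grab_frame("scene");cv2.imwrite("pics/sc6.png",f);f=f[90:250,130:270];a=cv2.resize(f,None,fx=4,fy=4,interpolation=cv2.INTER_CUBIC)
cv2.imwrite("pics/s6b.png",a)
```

```text
(array([-0.019,  0.006,  0.608]), np.float64(0.001)) [ 0.57427766 -0.20796099  0.16037927] [-0.45990298 -0.12280724 -2.07196753] 0.03657074270752616
```

View pics/s6b.png

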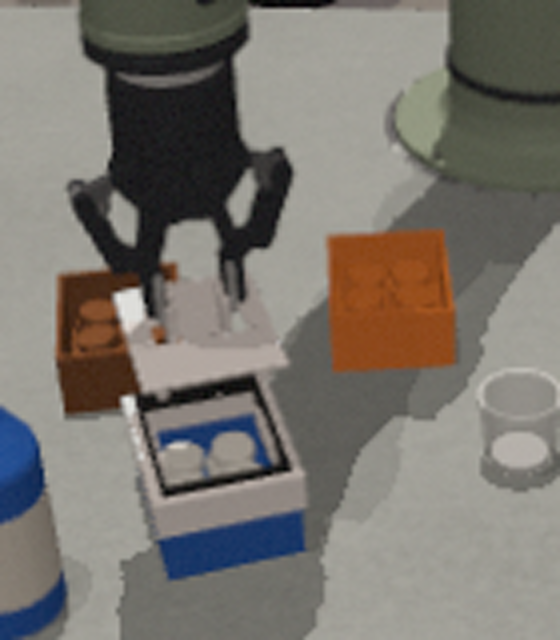

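Run:
```python
from fc import *
px=(np.array([(113,292),(140,394),(290,358)])+.5)/4-.5+[130,90]
fitcover(px,[(-1,-1),(1,-1),(1,1)],[.573,-.21,.37,.156],.1565)
```

```text
[ 0.5915 -0.2042  0.3719  0.1659] [-0.5 -0.   0.3 -0.9  0.1  0.9]
zfix [ 0.5783 -0.2076  0.3754] [-0.3  0.2  0.6 -1.  -0.3  0.8]
```

Request:
{"op": "servo_tool", "data": {
  "targets": [
    [[-0.01, 0.006, 0.1], 0],
    [[0, 0, 0.18], 0],
    [[0, 0, 0.2], 0],
    [[0, 0, 0.2], 0],
    [[0, 0, 0.15], 0],
    [[0, 0, 0.08], 0],
    [[0, 0, 0], 0]
  ]
}}

```text
clock: 10.62
position: [0.5738, -0.2089, 0.1146]
tool_rot: [-3.141, 0.0, 0.369]
force: [0.8, -0.1, -1.5]
grip_width: 0.0372
```

Request:
{"op": "servo_tool", "data": {
  "targets": [
    [[0, 0, 0.03], 0],
    [[0, 0, 0.03], 0],
    [[0, 0, 0.03], 0],
    [[0, 0, 0.03], 0],
    [[0, 0, 0.03], 0],
    [[0, 0, 0.03], 0],
    [[0, 0, 0], 0]
  ]
}}

```text
clock: 11.5
position: [0.5738, -0.2089, 0.1057]
tool_rot: [-3.141, 0.0, 0.369]
force: [-0.2, 0.1, -1.8]
grip_width: 0.0366
```

Request:
{"op": "servo_tool", "data": {
  "targets": [
    [[0, 0, 0.03], 0],
    [[0, 0, 0.03], 0],
    [[0, 0, 0.03], 0],
    [[0, 0, 0.03], 0],
    [[0, 0, 0], 0]
  ]
}}

```text
clock: 12.12
position: [0.5738, -0.2089, 0.0996]
tool_rot: [-3.141, 0.0, 0.369]
force: [0.2, -1.0, -0.5]
grip_width: 0.0366
```

Request:
{"op": "servo_tool", "data": {
  "targets": [
    [[0, 0, 0.03], 0],
    [[0, 0, 0.03], 0],
    [[0, 0, 0.03], 0],
    [[0, 0, 0], 0]
  ]
}}

```text
clock: 12.62
position: [0.5738, -0.2089, 0.0951]
tool_rot: [-3.141, 0.0, 0.369]
force: [-0.2, 0.4, -0.9]
grip_width: 0.0366
```

Request:
{"op": "servo_tool", "data": {
  "targets": [
    [[0, 0, 0.03], 0],
    [[0, 0, 0.03], 0],
    [[0, 0, 0.03], 0],
    [[0, 0, 0], 0]
  ]
}}

```text
clock: 13.12
position: [0.5738, -0.2089, 0.0906]
tool_rot: [-3.141, 0.0, 0.369]
force: [-0.5, -0.6, -2.5]
grip_width: 0.0367
```

Request:
{"op": "servo_tool", "data": {
  "targets": [
    [[0, 0, 0.03], 0],
    [[0, 0, 0.03], 0],
    [[0, 0, 0], 0],
    [[0, 0, 0], 0]
  ]
}}

```text
clock: 13.62
position: [0.5739, -0.2089, 0.0878]
tool_rot: [3.142, -0.0, 0.369]
force: [-0.0, -0.6, -2.0]
grip_width: 0.0366
```

Run:
```python
from h import *
import cv2
o=bot.observe();print(o["position"],o["force"],o["moment"],o["grip_width"])
f=bot.grab_frame("scene");f=f[110:240,130:230];a=cv2.resize(f,None,fx=6,fy=6,interpolation=cv2.INTER_CUBIC)[180:]
cv2.imwrite("pics/s7b.png",a)
```

```text
[ 0.57390054 -0.20888976  0.08781335] [-0.03285772 -0.60490851 -2.02932443] [ 0.03410826 -0.03604471 -0.01779511] 0.03664455746472581
```

View pics/s7b.png

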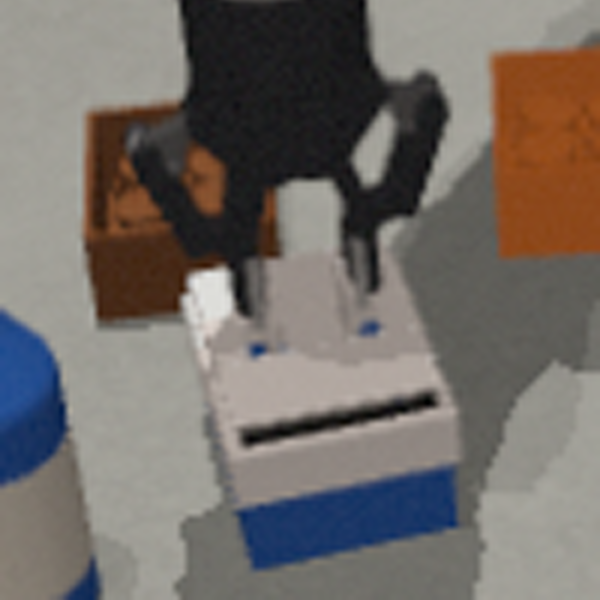

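Request:
{"op": "servo_tool", "data": {
  "targets": [
    [[0, 0, 0.02], 0],
    [[0, 0, 0.02], 0],
    [[0, 0, 0.02], 0],
    [[0, 0, 0], 0]
  ]
}}

```text
clock: 14.18
position: [0.5738, -0.2089, 0.0847]
tool_rot: [-3.141, 0.0, 0.369]
force: [0.7, -0.5, -1.2]
grip_width: 0.0369
```

Request:
{"op": "servo_tool", "data": {
  "targets": [
    [[0, 0, 0.02], 0],
    [[0, 0, 0.02], 0],
    [[0, 0, 0], 0],
    [[0, 0, 0], 0]
  ]
}}

```text
clock: 14.68
position: [0.5739, -0.2089, 0.0828]
tool_rot: [-3.142, -0.0, 0.369]
force: [0.4, 0.1, -2.1]
grip_width: 0.0368
```

Request:
{"op": "servo_tool", "data": {
  "targets": [
    [[0, 0, 0.02], 0],
    [[0, 0, 0.02], 0],
    [[0, 0, 0], 0]
  ]
}}

```text
clock: 15.05
position: [0.574, -0.2089, 0.0809]
tool_rot: [3.141, -0.0, 0.369]
force: [-0.2, 0.4, 2.6]
grip_width: 0.037
```

Request:
{"op": "servo_tool", "data": {
  "targets": [
    [[0, 0, 0.02], 0],
    [[0, 0, 0], 0],
    [[0, 0, 0], 0]
  ]
}}

```text
clock: 15.42
position: [0.574, -0.2089, 0.0799]
tool_rot: [3.141, -0.0, 0.369]
force: [-0.2, -0.8, 4.4]
grip_width: 0.0368
```

Request:
{"op": "servo_tool", "data": {
  "targets": [
    [[0, 0, 0.02], 0],
    [[0, 0, 0], 0],
    [[0, 0, 0], 0]
  ]
}}

```text
clock: 15.8
position: [0.5739, -0.2089, 0.0789]
tool_rot: [3.141, -0.0, 0.369]
force: [-0.7, -0.2, 4.5]
grip_width: 0.0367
```

Run:
```python
from h import *
import cv2
o=bot.observe();print(o["position"],o["force"],o["moment"],o["grip_width"])
f=bot.grab_frame("scene");f=f[140:240,130:230];a=cv2.resize(f,None,fx=6,fy=6,interpolation=cv2.INTER_CUBIC)
cv2.imwrite("pics/s8b.png",a)
o=bot.observe();print(o["position"],o["force"])
```

```text
[ 0.57394951 -0.20894783  0.07885775] [-0.65113108 -0.20815016  4.46514398] [0.06505691 0.17973545 0.02862064] 0.03673039656067845
[ 0.5739674  -0.20892494  0.07888115] [-0.19550848  0.24010517  5.81396214]
```

View pics/s8b.png

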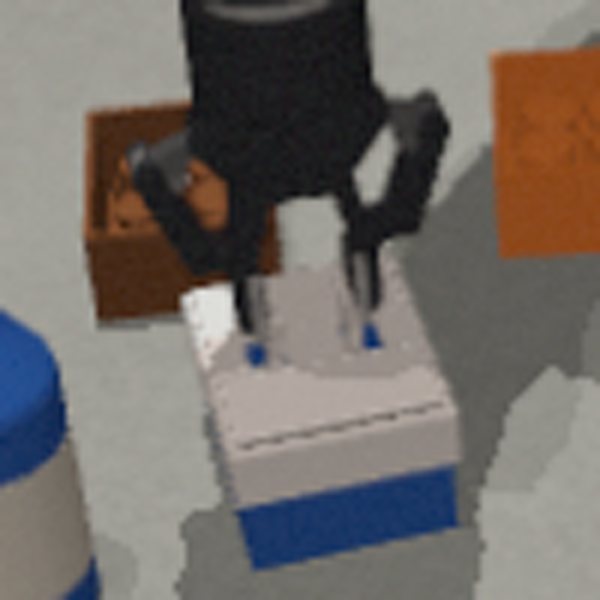

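Request:
{"op": "servo_tool", "data": {
  "targets": [
    [[0, 0, 0.02], 0],
    [[0, 0, 0], 0],
    [[0, 0, 0], 0]
  ]
}}

```text
clock: 16.23
position: [0.574, -0.209, 0.0779]
tool_rot: [3.141, -0.0, 0.369]
force: [-1.6, -0.0, 6.6]
grip_width: 0.0371
```

Request:
{"op": "servo_tool", "data": {
  "targets": [
    [[0, 0, 0], 0]
  ]
}}

```text
clock: 16.35
position: [0.574, -0.2089, 0.0779]
tool_rot: [3.141, -0.0, 0.369]
force: [-0.8, 0.6, 7.2]
grip_width: 0.0363
```

Request:
{"op": "servo_tool", "data": {
  "targets": [
    [[0, 0, 0.014], 0],
    [[0, 0, 0], 0],
    [[0, 0, 0], 0]
  ]
}}

```text
clock: 16.73
position: [0.574, -0.2089, 0.0773]
tool_rot: [3.141, -0.0, 0.369]
force: [-1.7, 0.7, 7.7]
grip_width: 0.0369
```

Inside the latching window (about 9.4 N on the seal). Releasing the tabs.

Request:
{"op": "servo_tool", "data": {
  "targets": [
    [[0, 0, 0.01], 0],
    [[0, 0, 0.01], 0],
    [[0, 0, 0], 0],
    [[0, 0, 0], 0],
    [[0, 0, 0], 0],
    [[0, 0, 0], 0]
  ],
  "gripper": 0.6
}}

```text
clock: 17.48
position: [0.5739, -0.2089, 0.0761]
tool_rot: [-3.142, 0.0, 0.369]
force: [-0.2, 0.3, 0.3]
grip_width: 0.0682
```

Run:
```python
from h import *
import cv2
o=bot.observe();print(o["position"],o["force"],o["moment"],o["grip_width"])
f=bot.grab_frame("scene");f=f[140:240,130:230];a=cv2.resize(f,None,fx=6,fy=6,interpolation=cv2.INTER_CUBIC)
cv2.imwrite("pics/s9b.png",a)
```

```text
[ 0.57385022 -0.20890756  0.07609508] [-0.19278023  0.31151941  0.28886624] [-0.02288396  0.02395761  0.0251855 ] 0.06816314153481333
```

View pics/s9b.png

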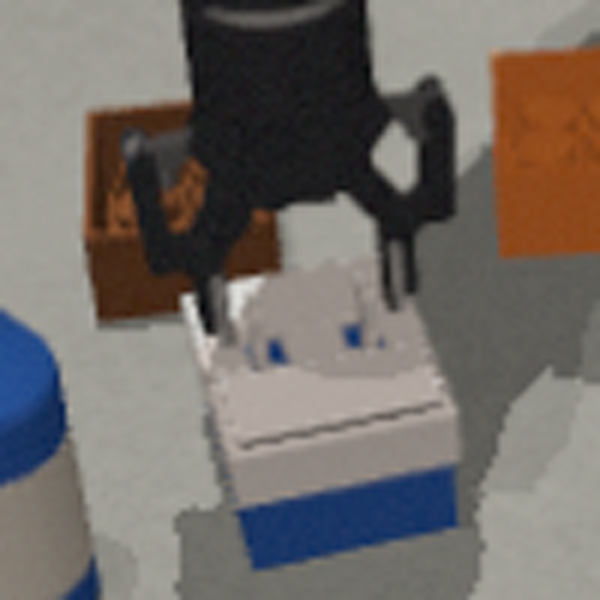

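Request:
{"op": "servo_tool", "data": {
  "targets": [
    [[0, 0, -0.1], 0],
    [[0, 0, -0.2], 0],
    [[0, 0, -0.4], 0],
    [[0, 0, -0.5], 0],
    [[0, 0, -0.5], 0],
    [[0, 0, -0.5], 0],
    [[0, 0, -0.4], 0],
    [[0, 0.5, 0], 0],
    [[-0.5, 0.5, 0], 0],
    [[-0.5, 0.5, 0], 0],
    [[-0.5, 0, 0], 0],
    [[0, 0, 0], 0]
  ]
}}

```text
clock: 19.02
position: [0.5296, -0.3072, 0.2076]
tool_rot: [3.141, -0.0, 0.366]
force: [-0.0, 0.2, 0.5]
grip_width: 0.0687
```

Run:
```python
from h import *
import cv2
o=bot.observe();print(o["position"],o["force"])
f=bot.grab_frame("scene");cv2.imwrite("pics/sc10.png",f);f=f[170:240,145:215];a=cv2.resize(f,None,fx=8,fy=8,interpolation=cv2.INTER_CUBIC)
cv2.imwrite("pics/s10b.png",a)
f=bot.grab_frame("top");cv2.imwrite("pics/t10.png",f);f=f[120:192,300:380];cv2.imwrite("pics/t10b.png",cv2.resize(f,None,fx=8,fy=8,interpolation=cv2.INTER_CUBIC))
```

```text
[ 0.52963516 -0.30723278  0.20759881] [-0.02810445  0.21589911  0.48899159]
```

View pics/s10b.png

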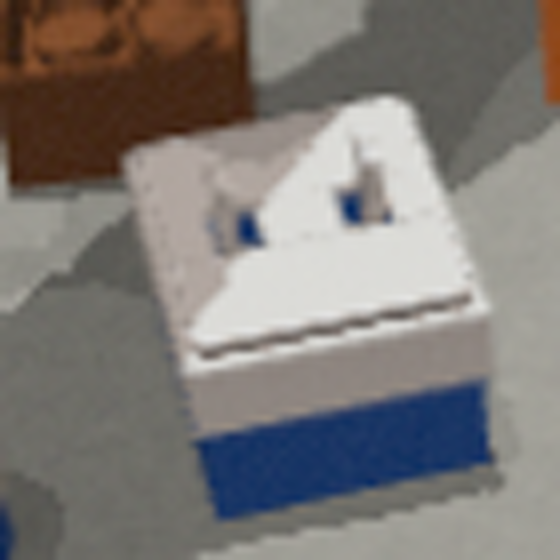

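View pics/t10b.png

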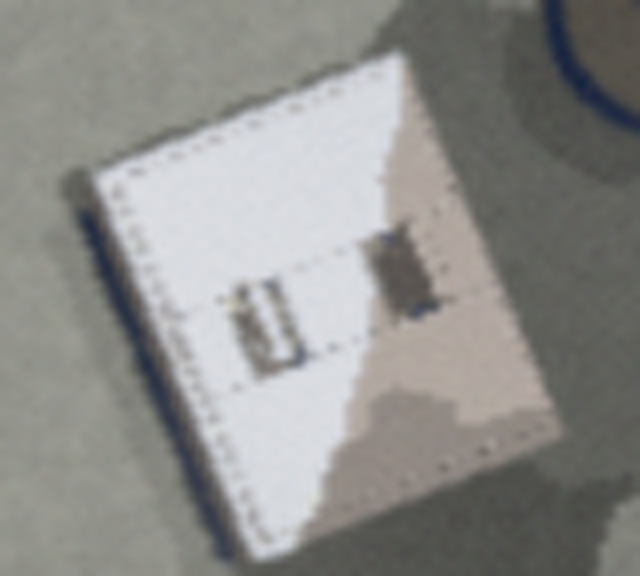

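View pics/sc10.png

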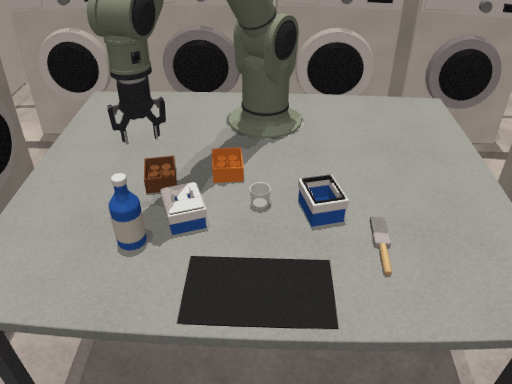

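The cover sits flat and centred on the white-collared tub. Its front gap matches the one it had when latched at the start, both tabs are out, and the bottle, cup and brush are at their starting pixels.

Run:
```python
from h import *
o=bot.observe();print(o["clock"],abs(o["qd"]).max(),o["force"]);print(bot.job_done())
```

```text
19.125 0.01534668619231618 [-0.76398924  0.20750645  0.32032558]
the job is handed in; nothing more can be done
None
```

The cover is off the empty tub and, as far as my checks show, latched on the full one. I handed the job in at 19.1 s; no verdict was reported.

- **Removal:** I squeezed both tabs to their stops and lifted the cover straight up. The readings I took around the lift stayed under 10 N. Its grip point rose to about 0.17 m, well above the 0.125 m required.
- **Fitting:** I lowered it onto the white-collared blue tub by feel. The seal first touched with the tool tip at about 82 mm, and I stopped at about 77 mm. The seal was then pushing back with roughly 9.4 N, inside the 6.5–10 N latching range. I released the tabs there and backed the arm away.
- **Last checks:** The final pictures show the cover sitting level and centred by eye, both tabs out, and the same thin front gap it had when latched at the start. The cup, bottle and brush are at their starting pixels, and the arm was touching nothing.
- **What disagreed:** While I carried the cover, a camera fit put it about 4 mm further along x than the tool. That is within the uncertainty of the height I assumed, and the corner pins went in without resistance. I did not tug-test the latch; I judged it from the pictures and the forces.

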